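# Hold the lane gate up and push a tube rack through

## Robot

A 6-joint arm with a two-finger parallel gripper is mounted at the origin on the work surface. World frame = base frame: x ahead of the robot, y to its left, z up, the work surface at z = 0. Lengths are in m, angles in rad, forces in N, time in s.
With the tool pointing down it reaches from about 0.375 to 0.9 m from the base axis. Payload 3.1 kg.
Tool frame: the origin (TCP) lies on the centre line of the jaws, within the pads' length; the fingertips stand 8 mm ahead of it and the grasp point (between the pads) lies 11 mm behind it (robot.tip_extent is the distance from the TCP to the fingertips, in m); y points along the fingers, z is the direction in which the jaws open and shut, and the axes are right-handed (so a half turn about y gives the same grasp; the last joint's range is limited). The gripper opens to 87 mm and grips with 3 to 60 N. Pads are 19 mm wide; open, the fingers measure 117 mm over their backs; the gripper's body (75 mm by 190 mm) begins 51 mm behind the grasp point.
Start: joints at [0.932, 0.527, 1.433, -0, 1.181, -0.178], TCP at [0.277, 0.56, 0.231] pointing down, gripper open.
Joint ranges: [-3.08, 3.08], [-0.75, 2.2], [0.22, 2.44], [-1.43, 4.57], [0, 2.65], [-2.85, 2.85]. Speed limits (rad/s): [2.79, 2.79, 3.14, 3.14, 3.14, 3.14].

## Interface

Orientations are given as a unit quaternion [x, y, z, w].
In Python, from rig import robot gives the robot as it stands.
- The arm moves only by the shell command python3 -m crank 'ROWS' [FORCE]. ROWS is JSON, a list that holds one entry, the list of rows, each a list of 7 numbers: the turn, a rotation vector about the tool's x, y, z in degrees, then the shift along the tool's x, y, z in m, then the opening in per cent of the stroke, from 0 (shut) to 100 (fully open). In form: [[[ax, ay, az, dx, dy, dz, gripper], ...]]. A call has exactly 5 rows; each row shifts and turns the commanded pose from where the row before left it, along the tool's axes as they then stand; what a row does not reach is not made up. A row lasts 1/8 s, in which the tool goes at most 62.5 mm and 10.7 degrees, less where a joint would pass 70% of its speed; a pose out of reach is approached as far as the arm can. A call with a gripper value outside its range is refused whole. The fingers move at their own pace and stop on an object; FORCE is the grip in N (left out, the last holds). Time passes only in rows, so rows that do not move let the fingers close, or fill a call up. It gives the time, the measured TCP pose, the force and the opening at its end, in the units of the state.
- robot.get_obs(): the state, without advancing time (a new reading comes with each control period).
- robot.camera(name): name is "side" or "top"; returns a dict with "img" (420x560x3 uint8, red, green, blue), "K" (3x3 intrinsics, pixels), "dist_coeffs" ([k1, k2, p1, p2, k3] as OpenCV has them; the pictures are not rectified), "R" (3x3) and "t" (3): a world point X has camera coordinates R X + t. Camera axes: x right, y down, z forward; pixel columns grow to the right and rows downward; lengths in m; the calibration is good to about 2 mm. A picture is of the moment at which its call begins. There is no depth.
- robot.hand_in(): hands the job in, once; it reports no verdict.
Trained networks look in a picture, given as the dict that the camera call returned (one of the last four; its "shot" number tells which), for a name from the list of things; names that differ only in an ending like _2 or _b are one class to them, and where a whole thing is asked for, a point or a joint stands for the part that bears it (a point fixed in the world has none). Each returns a list of dicts, best first, with "conf" (0 to 1); they miss things now and then, are a little off and sometimes report something else, mostly with a low value. They report only what shows in the picture. A call takes as long as a camera call. They do not tell look-alikes from the thing itself.
- robot.spot_in(picture, thing): "at" ([row, column] in pixels, amid what is visible of it).
The state is a dict: "time": time; "q": joint angles; "joint_velocities": joint speeds; "joint_torque": joint torques, N m; "position": TCP position; "tool_rot": TCP orientation; "ft_force": force on the tool from outside, world axes, zero at the start; "moment": the same for the moment, N m; "grip_width": finger opening in m.
Only numpy, scipy, OpenCV 4.12 (cv2) and the standard library are available. Lean on these libraries where they do the work, as an engineer would, in place of code of your own. Each camera call takes 0.05 s, during which the arm holds its last target.

## Task

Press the blue bar down with one fingertip so that the red gate arm swings well up, and keep holding it up while another fingertip pushes the yellow tube rack along the lane until the whole rack has passed the gate line; then let go, so that the gate drops shut behind the rack. The gate arm must never touch the rack or its tubes, the rack is only pushed (never lifted or tipped), and the other things on the bench are left alone.

Things in the scene. Friction and masses are not known exactly. Their poses are not given: they have to be found in the camera images.
- lane: Fixed straight channel, grey floor, aluminium walls. Origin: bench surface under the gate line, on the centre line. +x = push direction (roughly world +y), +y sideways towards the robot. Floor top z 4 mm; walls 6 mm thick, inner faces y -37 and +37, tops z 22. Runs from x -250 (open) to an end stop at x +200, top z 30. A black block (26 mm high) at x 0, y +50 marks the gate line.
- gate (a joint): Gate angle, rad: 0 = red arm level across the lane (shut); grows as the arm swings up; stop at 1.4. From 1.05 the rack passes freely. Pressing the blue bar straight down anywhere along it raises the arm. At value q the bar's axis is at lane y = -62 - 35 cos(0.785 - q), z = 35 + 35 sin(0.785 - q) mm. A spring shuts it; 1 to 4 N on the bar holds it, and a fingertip can slide along it.
- gate_hinge (a point): Point on the gate's axis at the gate line: lane x 0, y -62, z 35 mm (outside the far wall). The axis is a level steel shaft, 8 mm thick, parallel to lane x, from x -226 to +106, in two black posts (12 x 18 mm, 42 mm high) centred at lane x -232 and +112, y -62.
- gate_tip (a point): Free end of the red gate arm, mid-thickness; moves with the gate. The arm is at lane x 0, 10 mm wide along x, 8 mm thick, 50 mm long from the shaft; shut, it stands 25 mm into the lane at z 31 to 39 mm.
- press_bar (a point): Point on the axis of the blue press bar at lane x -60 mm; moves with the bar. The bar is round, 14 mm thick, parallel to the shaft and 35 mm from it, on the side away from the robot; it runs from lane x -215 to +95 between two thin steel end arms. Its axis is 60 mm high when shut, about 23 mm high at gate angle 1.15.
- rack: Loose tube rack in the lane before the gate, +x along the lane's +x: 110 long (x), 66 wide, 55 mm high, about 0.25 kg; dark base, yellow deck. Origin: centre of the underside. Its rear end (x -55) is a flat yellow wall 60 mm wide, to push on. Six white-capped tubes fixed in its front half (x +13 to +48, y -25 to +25), tops 86 mm up; rear holes empty.
- flask: Bystander: green conical flask, 60 mm wide at the foot, 78 mm high, origin at the centre of its underside. Leave alone.
- strip_jar: Bystander: white jar with blue cap, 36 mm wide, 75 mm high, origin at the centre of its underside. Leave alone.
- sample_cup: Bystander: clear open cup, 56 mm wide, 50 mm high, origin at the centre of its underside. Leave alone.
There are look-alikes about, which are no part of the job. Of the things that look like the rack, take the one that is nearest to the robot's base at the start.

How it is judged:
On the way, in this order (a step that is already met when the one before it is completed fails the run):
1. a finger holds the gate up while the rack is still before it (value of joint gate above 0.95 rad and contact force between the fingers and gate above 0.1 N and x of rack in the frame of lane below -0.06 m), for 0.1 s.
2. the rack is halfway past the gate line, a finger still holding the gate up (value of joint gate above 0.95 rad and contact force between the fingers and gate above 0.1 N and x of rack in the frame of lane between -0.01 and 0.05 m), for 0.05 s.
At the end, for the whole second after the job is handed in: The rack stands flat and at rest in the lane with its whole length past the gate line (its origin at least 60 mm beyond, so its rear end at least 5 mm), and the gate is shut again (joint below 0.08 rad) (x of rack in the frame of lane between 0.06 and 0.15 m and y of rack in the frame of lane between -0.012 and 0.012 m and z of rack in the frame of lane below 0.01 m and angle between rack's own z axis and vertical below 0.08 rad and angle between the x axis of rack and the x axis of lane, either way round below 0.2 rad and value of joint gate below 0.08 rad and linear speed of rack below 0.02 m/s); the robot touches nothing.
It fails at once if the gate touches the rack or its tubes (over 0.5 N) (contact force between gate and rack above 0.5 N).
It fails at once if the rack is lifted more than 12 mm off the lane floor (z of rack in the frame of lane above 0.016 m).
It fails at once if the rack is tipped more than about 14 degrees (angle between rack's own z axis and vertical above 0.25 rad).
It fails at once if the flask, strip jar or sample cup is disturbed (moved more than 15 mm) (distance of any of flask, strip_jar, sample_cup from where it was at the start of the episode above 0.015 m).
It also fails if it takes over 42 s, if anything falls off the work surface, if the arm or the gripper's body presses on something with over 40 N, if the wrist force passes 120 N, or if a joint passes its speed limit or range.

## Working session

There is one attempt and no reset: what is moved stays moved. The work goes in short steps, Python scripts to look and compute and a shell command to move; the robot and the scene stay as the last step left them, time stands still between calls to the robot, and variables do not carry over. Pictures are saved under pics/ and viewed, and the job is handed in when it is done.

```bash
mkdir -p pics; ls
python3 - <<'E'
from rig import robot
import cv2
o=robot.get_obs();print({k:(v if not hasattr(v,'round') else v.round(3) if not isinstance(v,float) else v) for k,v in o.items()})
for n in("side","top"):
    p=robot.camera(n);cv2.imwrite(f"pics/{n}0.png",p["img"][:,:,::-1])
    print(n,p["K"],p["dist_coeffs"],p["R"],p["t"])
    for t in["rack","gate_tip","gate_hinge","press_bar","lane","flask","strip_jar","sample_cup"]:
        print(t,[( [round(float(x)) for x in d["at"]],round(d["conf"],2)) for d in robot.spot_in(p,t)][:5])
E
```

```text
pics
{'time': 0.0, 'q': array([ 0.932,  0.528,  1.434, -0.   ,  1.181, -0.178]), 'joint_velocities': array([-0.   ,  0.001,  0.002, -0.002, -0.   , -0.   ]), 'joint_torque': array([ -0.   , -44.003, -17.66 ,   0.063,   0.058,  -0.   ]), 'position': array([0.277, 0.56 , 0.23 ]), 'tool_rot': array([ 0.689, -0.161,  0.161, -0.688]), 'ft_force': array([ 0.745, -0.163, -0.298]), 'moment': array([-0.013, -0.054, -0.047]), 'grip_width': 0.08712083729028398}
side [[405.07850839   0.         274.33658742]
 [  0.         405.07850839 210.84243963]
 [  0.           0.           1.        ]] [-0.03820708  0.          0.          0.          0.        ] [[ 9.10084377e-01 -4.14422643e-01  5.47348571e-04]
 [-2.02972357e-01 -4.46884017e-01 -8.71261670e-01]
 [ 3.61315165e-01  7.92810538e-01 -4.90818503e-01]] [-0.57518469  0.1546534   0.7678462 ]
rack [([295, 317], 0.86), ([195, 330], 0.83), ([214, 242], 0.72)]
gate_tip [([204, 250], 0.97)]
gate_hinge [([211, 239], 0.8)]
press_bar [([203, 256], 0.82)]
lane []
flask [([213, 150], 0.73)]
strip_jar [([178, 261], 0.69)]
sample_cup [([205, 282], 0.62)]
top [[522.8555097    0.         273.25970396]
 [  0.         522.8555097  210.80503587]
 [  0.           0.           1.        ]] [-0.18927252  0.          0.          0.          0.        ] [[-0.01419713 -0.99968595 -0.02065039]
 [-0.99029368  0.01691352 -0.13795781]
 [ 0.13826375  0.01849134 -0.99022281]] [-0.04038455  0.5965885   0.90014799]
rack [([111, 238], 0.93), ([266, 259], 0.88), ([217, 415], 0.59), ([220, 219], 0.37)]
gate_tip [([220, 226], 0.71)]
gate_hinge [([265, 198], 0.95)]
press_bar [([174, 234], 0.63), ([220, 226], 0.61)]
lane [([263, 196], 0.85), ([175, 234], 0.18)]
flask [([346, 178], 0.68)]
strip_jar []
sample_cup [([177, 234], 0.59)]
```

View pics/side0.png

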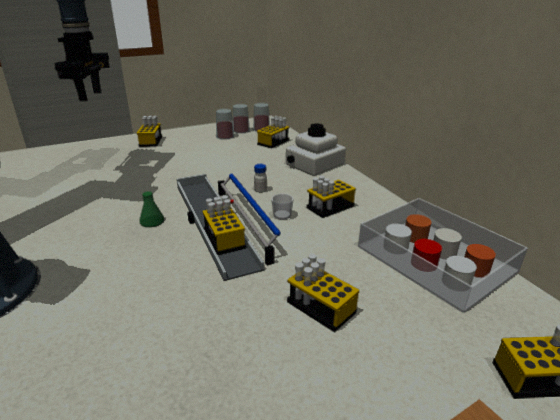

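View pics/top0.png

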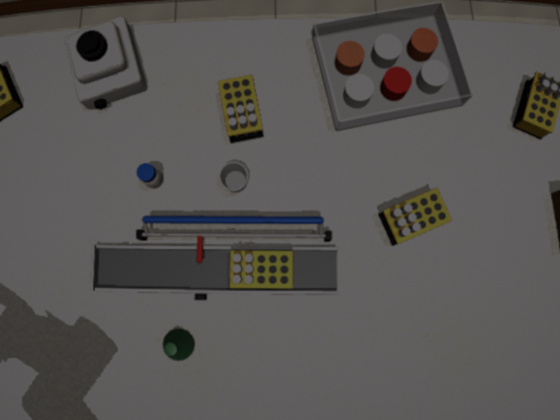

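Run:
```python
import cv2
a=cv2.imread("pics/top0.png")[195:310,85:345];a=cv2.convertScaleAbs(a,alpha=1.8);cv2.imwrite("pics/topc.png",cv2.resize(a,None,fx=3,fy=3,interpolation=cv2.INTER_CUBIC))
a=cv2.imread("pics/side0.png")[165:285,165:295];cv2.imwrite("pics/sidec.png",cv2.resize(a,None,fx=4.5,fy=4.5,interpolation=cv2.INTER_CUBIC))
```

```text
(no output)
```

View pics/topc.png

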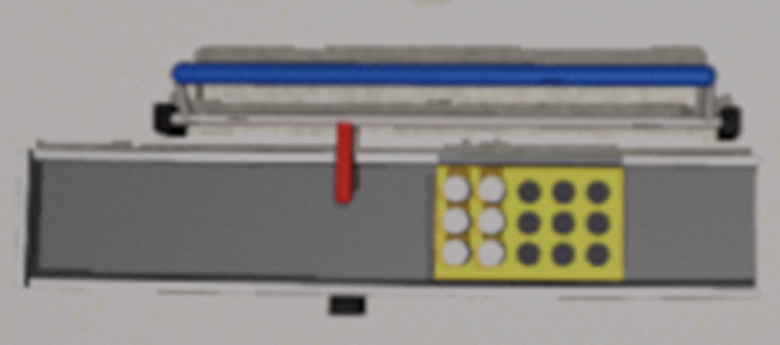

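View pics/sidec.png

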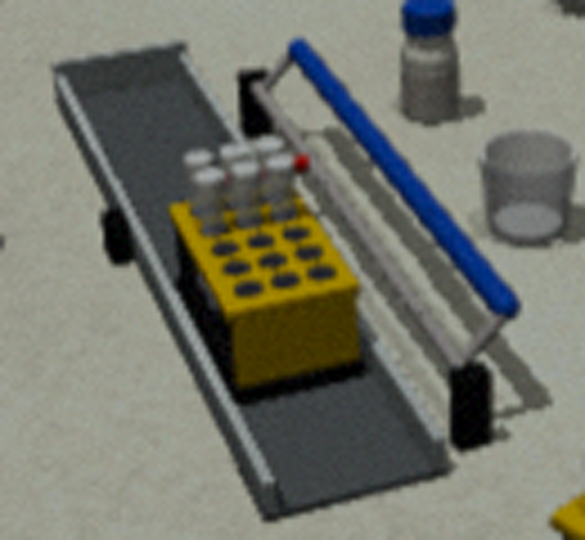

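```bash
cat > h.py <<'E'
import numpy as np,cv2
from scipy.optimize import least_squares
from rig import robot
def proj(c,P):
    return cv2.projectPoints(np.array(P,float).reshape(-1,3),cv2.Rodrigues(c["R"])[0],np.array(c["t"],float),np.array(c["K"]),np.array(c["dist_coeffs"]))[0].reshape(-1,2)
def l2w(L,p):
    p=np.atleast_2d(p)/1000.;c,s=np.cos(L[2]),np.sin(L[2])
    return np.c_[L[0]+c*p[:,0]-s*p[:,1],L[1]+s*p[:,0]+c*p[:,1],p[:,2]]
E
cat > fit.py <<'E'
from h import *
T=robot.camera("top");S=robot.camera("side")
top=[((173,73),(95,-86.75,59.75)),((714,75),(-215,-86.75,59.75)),((343,203),(0,-12,38)),((347,305),(0,50,26)),((166,118),(112,-62,42)),((731,122),(-232,-62,42)),((755,284),(-250,37,4)),((754,165),(-250,-37,22))]
side=[((511,305),(-215,-86.75,59.75)),((299,46),(95,-86.75,59.75)),((258,480),(-250,43,22)),((437,440),(-250,-37,22)),((256,86),(106,-62,35)),((455,362),(-226,-62,35))]
tp=np.array([np.array(a)/3+[85,195]-1/3 for a,_ in top]);sp=np.array([np.array(a)/4.5+165-.4 for a,_ in side])
tL=[b for _,b in top];sL=[b for _,b in side]
f=lambda L:np.r_[(proj(T,l2w(L,tL))-tp).ravel(),(proj(S,l2w(L,sL))-sp).ravel()]
r=least_squares(f,[.55,.4,1.57],loss='soft_l1');L=r.x
print(L.round(4));print(f(L).reshape(-1,2).round(1))
# rack
dc=[(436,167),(622,167),(434,279),(622,279)]
rp=np.array([np.array(a)/3+[85,195]-1/3 for a in dc])
g=lambda x:(proj(T,l2w(L,[(x[0]+s*55,x[1]+w*33,59) for w in(-1,1) for s in(1,-1)]))-rp).ravel()
r2=least_squares(g,[-100,0]);print(r2.x,g(r2.x).reshape(-1,2).round(1))
np.save("L.npy",L)
for n in[(0,0,0),(-200,-87,60),(-210,0,30),(100,0,30)]:print(n,l2w(L,n).round(3))
# bystanders foot estimates top cam
def unp(c,px,z):
    u=cv2.undistortPoints(np.array([[px]],float),np.array(c["K"]),np.array(c["dist_coeffs"]))[0,0]
    R=np.array(c["R"]);C=-R.T@c["t"];d=R.T@np.r_[u,1];return C+d*(z-C[2])/d[2]
def w2l(p):
    c,s=np.cos(L[2]),np.sin(L[2]);d=p[:2]-L[:2];return np.r_[c*d[0]+s*d[1],-s*d[0]+c*d[1]]*1000
for n,px,z in[("flask",(178,345),.02),("jar",(147,172),.075),("cup",(235,172),.05)]:
    w=unp(T,px,z);print(n,w.round(3),w2l(w).round())
E
python3 fit.py
```

```text
[0.4939 0.0852 1.5502]
[[ 3.4 -0.1]
 [-3.  -0.1]
 [ 0.1 -0.5]
 [-0.8  0.1]
 [-1.3 -0.5]
 [ 0.2 -0.7]
 [ 0.5  0.7]
 [ 1.6 -0.4]
 [-2.  -0.2]
 [-0.8  0.6]
 [ 0.3  0.2]
 [-1.3 -0.6]
 [-0.7 -0. ]
 [ 1.6  2.4]]
[-112.07180222    0.2752343 ] [[-0.4 -0.5]
 [ 0.4 -0.1]
 [-0.3  0. ]
 [ 0.3  0.5]]
(0, 0, 0) [[0.494 0.085 0.   ]]
(-200, -87, 60) [[ 0.577 -0.117  0.06 ]]
(-210, 0, 30) [[ 0.49  -0.125  0.03 ]]
(100, 0, 30) [[0.496 0.185 0.03 ]]
flask [0.356 0.127 0.02 ] [ 39. 139.]
jar [0.665 0.174 0.075] [  92. -169.]
cup [0.667 0.018 0.05 ] [ -63. -174.]
```

```bash
cat >> h.py <<'E'
from scipy.spatial.transform import Rotation as Ro
def plan(target_l, L=None, z=None):
    """target_l: lane x,y mm, TCP z mm. prints rotvec (tool) and shifts in the tool frame AFTER rotation"""
    L=np.load("L.npy") if L is None else L
    o=robot.get_obs();R=Ro.from_quat(o["tool_rot"]).as_matrix();p=np.array(o["position"])
    tw=l2w(L,target_l)[0];y=np.array([0,0,-1.])
    best=None
    for s in(1,-1):
        zz=s*np.array([-np.sin(L[2]),np.cos(L[2]),0]);G=np.c_[np.cross(y,zz),y,zz]
        rv=Ro.from_matrix(R.T@G).as_rotvec(degrees=True)
        if best is None or np.linalg.norm(rv)<np.linalg.norm(best[0]):best=(rv,G)
    rv,G=best
    c,s=np.cos(L[2]),np.sin(L[2]);d=p[:2]-L[:2]
    print("t",round(o["time"],2),"tcp",p.round(4),"lane",(np.r_[c*d[0]+s*d[1],-s*d[0]+c*d[1],p[2]]*1000).round(1),"F",np.round(o["ft_force"],1),"w",round(o["grip_width"],4))
    print("axes now\n",R.round(3),"\nrot",rv.round(2),"shift mm in current axes",(R.T@(tw-p)*1000).round(1),"in final axes",(G.T@(tw-p)*1000).round(1)); print("q",np.round(o["q"],2))
E
python3 -c "
from h import *
plan((-190,-46,150))"
```

```text
t 1.0 tcp [0.2773 0.5601 0.2306] lane [470.3 226.4 230.6] F [-0.3 -0.7  0.6] w 0.0869
axes now
 [[ 0.896  0.     0.444]
 [-0.444  0.     0.896]
 [ 0.    -1.     0.   ]] 
rot [-1.000e-02  6.484e+01 -0.000e+00] shift mm in current axes [ 527.3   80.6 -481.9] in final axes [660.3  80.6 272.4]
q [ 0.93  0.53  1.43 -0.    1.18 -0.18]
```

```bash
python3 -m crank '[[[0,5.4,0,0.055,0,-0.006,88],[0,5.4,0,0.055,0,-0.006,88],[0,5.4,0,0.055,0,-0.006,88],[0,5.4,0,0.055,0,-0.006,88],[0,5.4,0,0.055,0,-0.006,88]]]' && python3 -m crank '[[[0,5.4,0,0.055,0,-0.006,88],[0,5.4,0,0.055,0,-0.006,88],[0,5.4,0,0.055,0,-0.006,88],[0,5.4,0,0.055,0,-0.006,88],[0,5.4,0,0.055,0,-0.006,88]]]'; python3 -c "
from h import *
plan((-190,-46,150))"
```

```text
time: 1.62
position: [0.4781, 0.3706, 0.2306]
tool_rot: [-0.631, 0.318, -0.319, 0.632]
ft_force: [0.2, -0.3, 0.5]
grip_width: 0.0764
time: 2.25
position: [0.5695, 0.1117, 0.2307]
tool_rot: [-0.539, 0.457, -0.457, 0.54]
ft_force: [0.6, -0.4, 0.9]
grip_width: 0.0761
t 2.25 tcp [0.5695 0.1117 0.2307] lane [ 28.  -75.  230.7] F [ 0.6 -0.4  0.9] w 0.0761
axes now
 [[ 0.165  0.001  0.986]
 [-0.986  0.     0.165]
 [ 0.    -1.     0.001]] 
rot [-0.06 10.66  0.  ] shift mm in current axes [208.9  80.6 -68.9] in final axes [218.   80.7 -29. ]
q [ 0.    0.47  1.55  0.    1.13 -0.16]
```

```bash
python3 -m crank '[[[0,5.3,0,0,0,0,88],[0,5.3,0,0,0,0,88],[0,0,0,0.055,0,-0.007,88],[0,0,0,0.055,0,-0.007,88],[0,0,0,0.055,0.02,-0.007,88]]]' && python3 -m crank '[[[0,0,0,0.053,0.03,-0.008,88],[0,0,0,0,0.03,0,88],[0,0,0,0,0,0,88],[0,0,0,0,0,0,88],[0,0,0,0,0,0,88]]]'
python3 - <<'E'
from h import *
plan((-190,-46,150))
for n in("top","side"):
    c=robot.camera(n);cv2.imwrite(f"pics/{n}1.png",cv2.convertScaleAbs(c["img"][:,:,::-1],alpha=1.4))
E
```

```text
time: 2.88
position: [0.5463, -0.0529, 0.2119]
tool_rot: [0.495, -0.502, 0.506, -0.497]
ft_force: [-0.1, -0.5, 0.3]
grip_width: 0.0766
time: 3.5
position: [0.5372, -0.1035, 0.152]
tool_rot: [0.496, -0.503, 0.505, -0.497]
ft_force: [-0.6, 1.0, 0.3]
grip_width: 0.0763
t 3.5 tcp [ 0.5372 -0.1035  0.152 ] lane [-187.8  -47.2  152. ] F [-0.6  1.   0.3] w 0.0763
axes now
 [[-0.015  0.003  1.   ]
 [-1.    -0.001 -0.015]
 [ 0.001 -1.     0.003]] 
rot [-0.15  0.32  0.06] shift mm in current axes [ 2.2  2.  -1.2] in final axes [ 2.2  2.  -1.2]
q [-0.39  0.53  1.71  0.    0.9  -0.38]
```

View pics/top1.png

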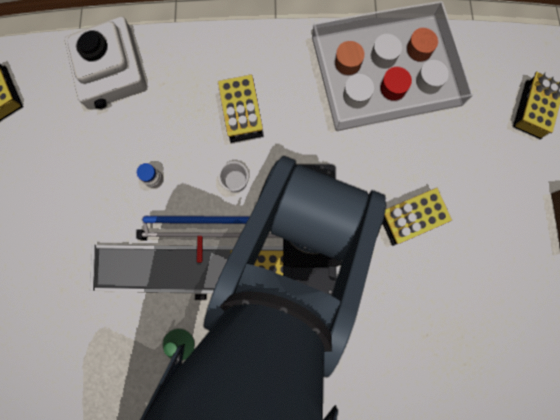

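View pics/side1.png

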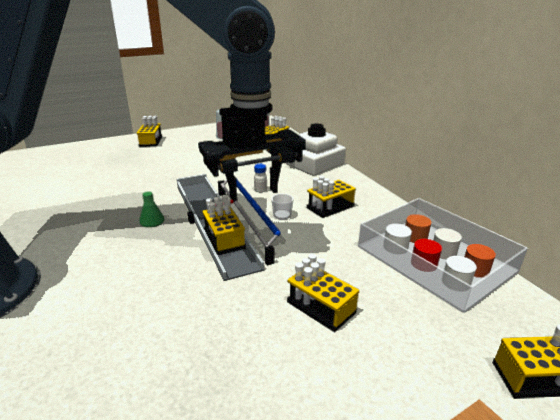

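Run:
```python
from h import *
c=robot.camera("side");L=np.load("L.npy")
im=c["img"][:,:,::-1].copy()
x0,y0,f=185,120,6
im=cv2.convertScaleAbs(im[y0:y0+130,x0:x0+110],alpha=1.6);im=cv2.resize(im,None,fx=5,fy=4.5,interpolation=cv2.INTER_CUBIC) if 0 else cv2.resize(im,None,fx=4.6,fy=4.6,interpolation=cv2.INTER_CUBIC)
for y in(-93.2,-1.2):
  for dy in(-7.5,7.5):
    for dx in(-9.5,9.5):
      p=(proj(c,l2w(L,(-187.8+dx,y+dy,144)))[0]-[x0,y0]+.5)*4.6;cv2.circle(im,tuple(int(v) for v in p),3,(0,0,255),1)
cv2.imwrite("pics/s2.png",im)
```

```text
(no output)
```

View pics/s2.png

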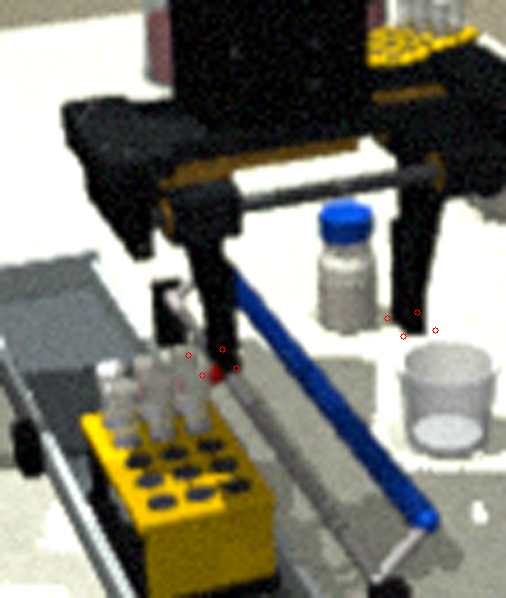

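```bash
python3 -m crank '[[[0,0,0,0.002,0,0.004,100],[0,0,0,0,0,-0.008,100],[0,0,0,0,0.025,0,100],[0,0,0,0,0.025,0,100],[0,0,0,0,0.015,0,100]]]'
python3 - <<'E'
from h import *
plan((-190,-43,75))
c=robot.camera("side");cv2.imwrite("pics/s3.png",cv2.resize(cv2.convertScaleAbs(c["img"][120:270,165:315,::-1],alpha=1.6),None,fx=4,fy=4,interpolation=cv2.INTER_CUBIC))
E
```

```text
time: 4.28
position: [0.5311, -0.1056, 0.0845]
tool_rot: [-0.496, 0.505, -0.503, 0.496]
ft_force: [-0.8, -0.0, -0.5]
grip_width: 0.0872
t 4.28 tcp [ 0.5311 -0.1056  0.0845] lane [-190.1  -41.1   84.5] F [-0.8 -0.  -0.5] w 0.0872
axes now
 [[-0.017 -0.002  1.   ]
 [-1.     0.001 -0.017]
 [-0.001 -1.    -0.002]] 
rot [ 0.11  0.23 -0.04] shift mm in current axes [-0.1  9.5  1.9] in final axes [-0.1  9.5  1.9]
q [-0.4   0.64  1.76 -0.    0.75 -0.39]
```

View pics/s3.png

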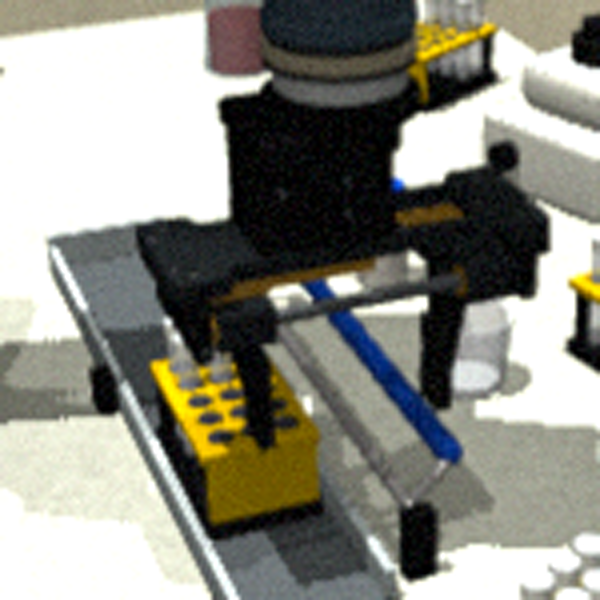

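```bash
python3 -m crank '[[[0,0,0,0.002,0.004,0.002,100],[0,0,0,0,0.006,0,100],[0,0,0,0,0.006,0.001,100],[0,0,0,0,0.006,0.001,100],[0,0,0,0,0,0,100]]]'
python3 - <<'E'
from h import *
plan((-190,-45.5,35))
c=robot.camera("side");cv2.imwrite("pics/s4.png",cv2.resize(cv2.convertScaleAbs(c["img"][120:270,165:315,::-1],alpha=1.6),None,fx=4,fy=4,interpolation=cv2.INTER_CUBIC))
E
```

```text
time: 4.95
position: [0.5413, -0.1088, 0.065]
tool_rot: [0.493, -0.501, 0.508, -0.498]
ft_force: [7.2, 3.8, 6.3]
grip_width: 0.0869
t 4.95 tcp [ 0.5413 -0.1088  0.065 ] lane [-193.   -51.4   65. ] F [7.2 3.8 6.3] w 0.0869
axes now
 [[-0.017  0.011  1.   ]
 [-1.    -0.003 -0.017]
 [ 0.003 -1.     0.012]] 
rot [-0.66  0.2   0.14] shift mm in current axes [-3.1 30.  -6.2] in final axes [-3.  30.  -5.9]
q [-0.4   0.67  1.75  0.    0.7  -0.39]
```

View pics/s4.png

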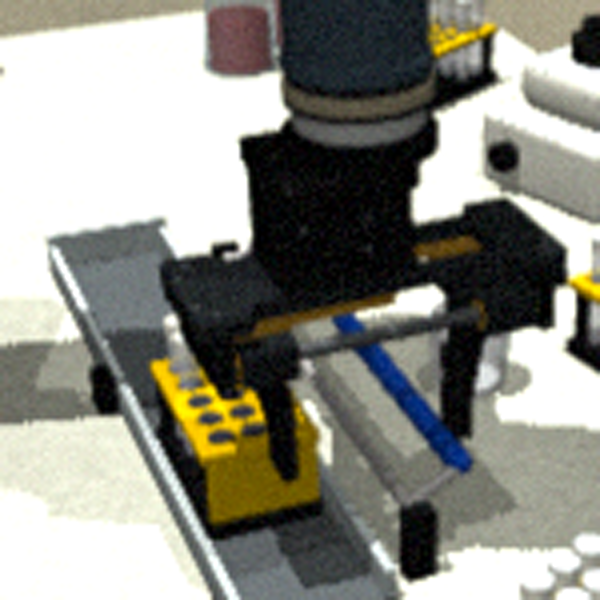

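```bash
python3 -m crank '[[[0,0,0,0,-0.02,0,100],[0,0,0,-0.001,0,-0.006,100],[0,0,0,0,0,0,100],[0,0,0,0,0,0,100],[0,0,0,0,0,0,100]]]'
python3 - <<'E'
from h import *
plan((-190,-39.5,78))
c=robot.camera("side");cv2.imwrite("pics/s5.png",cv2.resize(cv2.convertScaleAbs(c["img"][165:265,210:310,::-1],alpha=1.8),None,fx=6,fy=6,interpolation=cv2.INTER_CUBIC))
E
```

```text
time: 5.62
position: [0.5298, -0.1068, 0.083]
tool_rot: [-0.496, 0.504, -0.504, 0.496]
ft_force: [-0.5, -0.3, -0.3]
grip_width: 0.0871
t 5.62 tcp [ 0.5298 -0.1068  0.083 ] lane [-191.2  -39.8   83. ] F [-0.5 -0.3 -0.3] w 0.0871
axes now
 [[-0.017 -0.001  1.   ]
 [-1.     0.    -0.017]
 [-0.    -1.    -0.001]] 
rot [ 0.06  0.23 -0.02] shift mm in current axes [-1.2  5.  -0.3] in final axes [-1.2  5.  -0.3]
q [-0.41  0.64  1.77 -0.    0.74 -0.39]
```

View pics/s5.png

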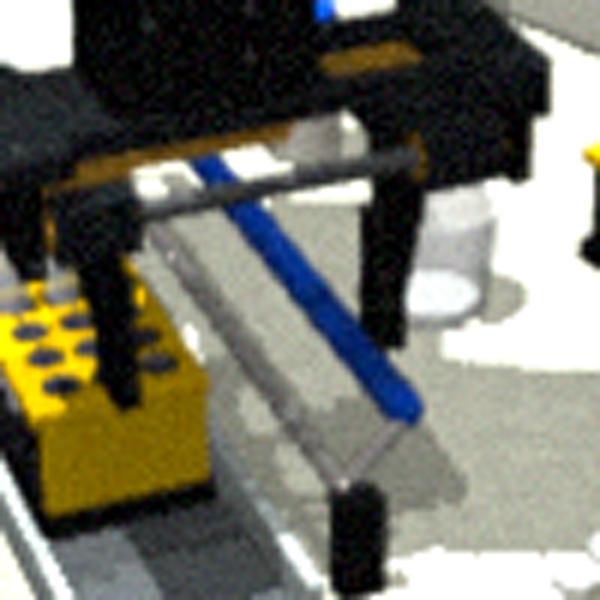

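Run:
```python
from h import *
c=robot.camera("side");L=np.load("L.npy")
x0,y0,f=210,165,6
im=cv2.resize(cv2.convertScaleAbs(c["img"][y0:y0+100,x0:x0+100,::-1],alpha=1.8),None,fx=f,fy=f,interpolation=cv2.INTER_CUBIC)
def dot(p,col):
    p=(proj(c,l2w(L,p))[0]-[x0,y0]+.5)*f;cv2.circle(im,tuple(int(v) for v in p),3,col,-1)
for x in(-215,-191,-150,-100):dot((x,-86.75,59.75),(0,255,255))
y=-39.8
for s in(-1,1):
  for t in(43.5,51.5):
    for dx in(-9.5,9.5):dot((-191.2+dx,y+s*t,75),(0,0,255) if t<50 else (0,255,0))
cv2.imwrite("pics/s6.png",im)
```

```text
(no output)
```

View pics/s6.png

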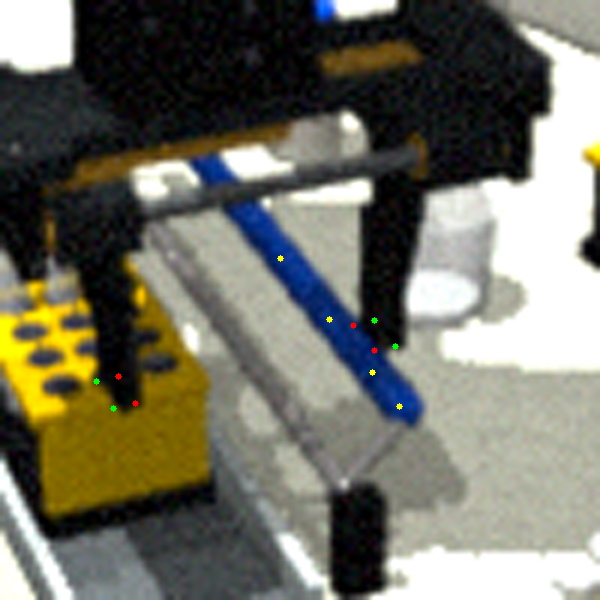

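```bash
python3 -m crank '[[[0,0,0,0,0.008,-0.001,100],[0,0,0,0,0.003,0.002,100],[0,0,0,0,0.003,0.002,100],[0,0,0,0,0.003,0.0015,100],[0,0,0,0,0.003,0.0015,100]]]'
python3 - <<'E'
from h import *
plan((-190,-46,63))
c=robot.camera("side");cv2.imwrite("pics/s7.png",cv2.resize(cv2.convertScaleAbs(c["img"][165:265,210:310,::-1],alpha=1.8),None,fx=6,fy=6,interpolation=cv2.INTER_CUBIC))
E
```

```text
time: 6.35
position: [0.5367, -0.1073, 0.0636]
tool_rot: [0.496, -0.504, 0.504, -0.496]
ft_force: [2.0, -0.7, 3.0]
grip_width: 0.0872
t 6.35 tcp [ 0.5367 -0.1073  0.0636] lane [-191.6  -46.7   63.6] F [ 2.  -0.7  3. ] w 0.0872
axes now
 [[-0.016  0.001  1.   ]
 [-1.    -0.001 -0.016]
 [ 0.001 -1.     0.001]] 
rot [-0.05  0.24  0.04] shift mm in current axes [-1.6  0.6 -0.7] in final axes [-1.6  0.6 -0.7]
q [-0.4   0.68  1.76 -0.    0.71 -0.38]
```

View pics/s7.png

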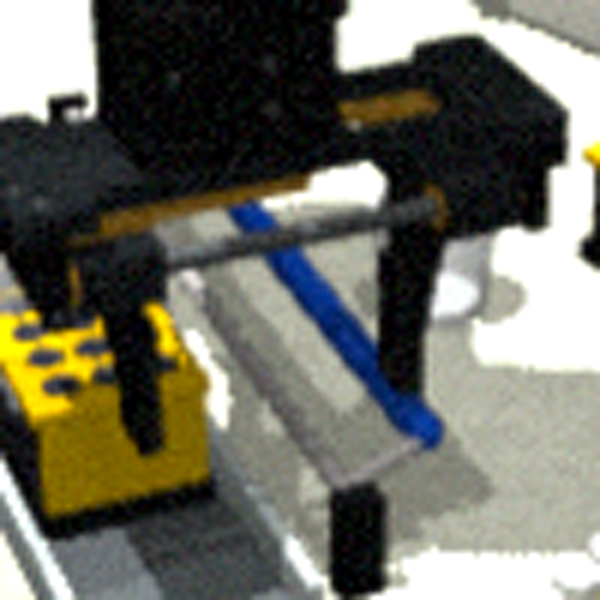

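```bash
python3 -m crank '[[[0,0,0,0,0.004,0.0005,100],[0,0,0,0,0.004,0.0005,100],[0,0,0,0,0.004,0,100],[0,0,0,0,0.004,0,100],[0,0,0,0,0,0,100]]]'
python3 - <<'E'
from h import *
plan((-190,-48.5,48))
c=robot.camera("side");cv2.imwrite("pics/s8.png",cv2.resize(cv2.convertScaleAbs(c["img"][165:265,210:310,::-1],alpha=1.8),None,fx=6,fy=6,interpolation=cv2.INTER_CUBIC))
E
```

```text
time: 7.02
position: [0.5365, -0.1068, 0.0471]
tool_rot: [-0.496, 0.505, -0.504, 0.496]
ft_force: [-0.3, -0.1, 2.3]
grip_width: 0.0867
t 7.03 tcp [ 0.5365 -0.1068  0.0471] lane [-191.1  -46.5   47.1] F [-0.3 -0.1  2.3] w 0.0867
axes now
 [[-0.016 -0.001  1.   ]
 [-1.     0.001 -0.016]
 [-0.001 -1.    -0.001]] 
rot [ 0.09  0.24 -0.03] shift mm in current axes [-1.1 -1.   2. ] in final axes [-1.1 -0.9  2. ]
q [-0.4   0.71  1.76 -0.    0.67 -0.38]
```

View pics/s8.png

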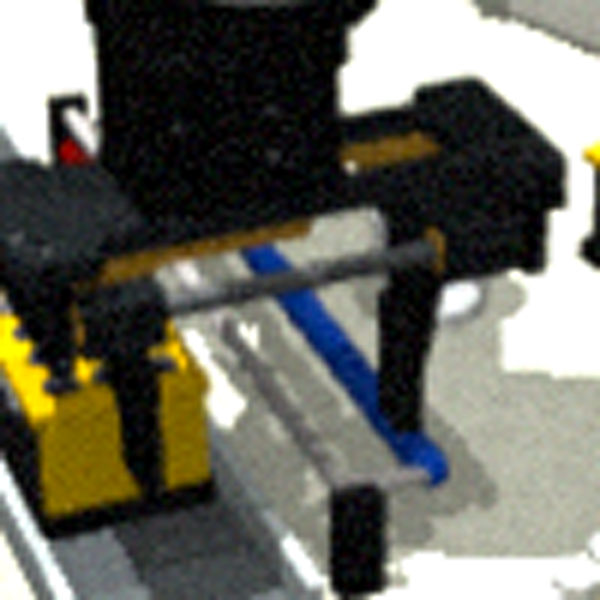

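```bash
python3 -m crank '[[[0,0,0,0,0.004,0,100],[0,0,0,0,0.004,0,100],[0,0,0,0,0.003,0,100],[0,0,0,0,0,0,100],[0,0,0,0,0,0,100]]]'
python3 - <<'E'
from h import *
plan((-190,-46,35))
for n in("side","top"):
    c=robot.camera(n);im=c["img"][:,:,::-1]; im=im[165:265,190:310] if n=="side" else im[190:310,80:230]
    cv2.imwrite(f"pics/{n}9.png",cv2.resize(cv2.convertScaleAbs(im,alpha=1.8),None,fx=5,fy=5,interpolation=cv2.INTER_CUBIC))
E
```

```text
time: 7.7
position: [0.5362, -0.1067, 0.0364]
tool_rot: [-0.496, 0.505, -0.503, 0.496]
ft_force: [-2.4, 0.0, 3.3]
grip_width: 0.0869
t 7.7 tcp [ 0.5362 -0.1067  0.0364] lane [-191.   -46.2   36.4] F [-2.4  0.   3.3] w 0.0869
axes now
 [[-0.016 -0.002  1.   ]
 [-1.     0.001 -0.016]
 [-0.001 -1.    -0.002]] 
rot [ 0.11  0.24 -0.03] shift mm in current axes [-1.   1.4 -0.2] in final axes [-1.   1.4 -0.2]
q [-0.4   0.72  1.77 -0.    0.65 -0.38]
```

View pics/side9.png

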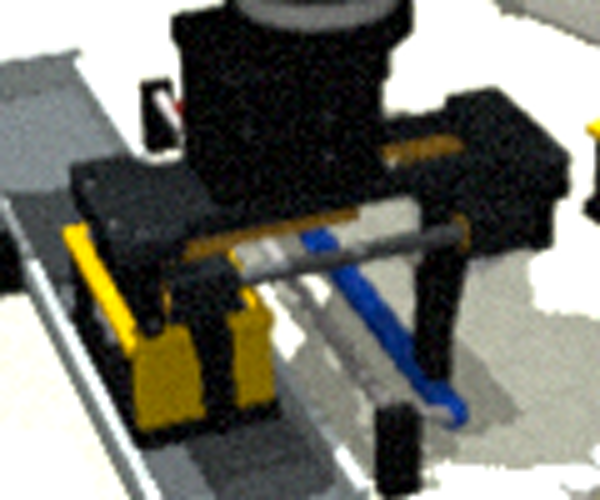

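View pics/top9.png

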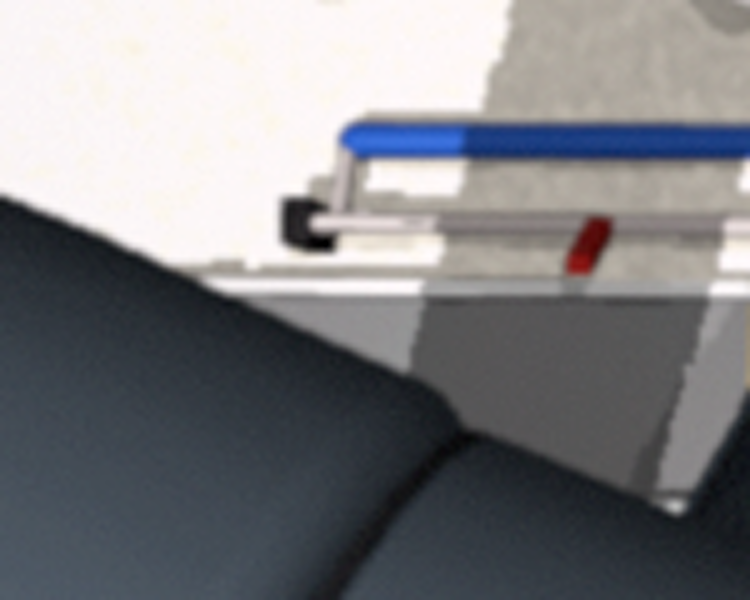

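```bash
python3 - <<'E'
from h import *
L=np.load("L.npy");c=robot.camera("top")
for q in(1.0,1.1,1.2,1.3,1.4):
    tip=(0,-62+50*np.cos(q),35+50*np.sin(q));b=(60,-62-35*np.cos(.785-q),35+35*np.sin(.785-q))
    print(q,proj(c,l2w(L,[tip,b])).round(1).tolist())
E
python3 -m crank '[[[0,0,0,-0.006,0,0.001,100],[0,0,0,-0.006,0,0,100],[0,0,0,-0.005,0,0,100],[0,0,0,-0.005,0,0,100],[0,0,0,-0.005,0,0,100]]]'
python3 - <<'E'
from h import *
plan((-150,-46,35))
for n in("side","top"):
    c=robot.camera(n);im=c["img"][:,:,::-1]; im=im[165:265,190:310] if n=="side" else im[190:310,80:230]
    cv2.imwrite(f"pics/{n}10.png",cv2.resize(cv2.convertScaleAbs(im,alpha=1.8),None,fx=5,fy=5,interpolation=cv2.INTER_CUBIC))
E
```

```text
1.0 [[195.7, 247.6], [168.9, 216.0]]
1.1 [[195.5, 245.0], [169.3, 216.7]]
1.2 [[195.4, 242.3], [169.6, 217.6]]
1.3 [[195.3, 239.5], [170.0, 218.7]]
1.4 [[195.3, 236.6], [170.3, 219.9]]
time: 8.48
position: [0.539, -0.08, 0.0368]
tool_rot: [0.496, -0.504, 0.504, -0.496]
ft_force: [0.5, -3.9, 4.4]
grip_width: 0.0872
t 8.47 tcp [ 0.539  -0.08    0.0368] lane [-164.2  -48.5   36.8] F [ 0.5 -3.9  4.4] w 0.0872
axes now
 [[-0.016  0.001  1.   ]
 [-1.    -0.001 -0.016]
 [ 0.001 -1.     0.001]] 
rot [-0.05  0.27  0.04] shift mm in current axes [-14.3   1.8  -2.4] in final axes [-14.2   1.8  -2.5]
q [-0.35  0.72  1.77 -0.    0.65 -0.34]
```

View pics/side10.png

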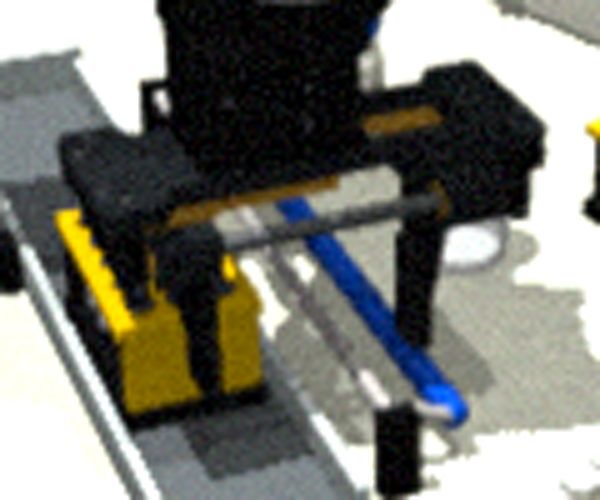

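View pics/top10.png

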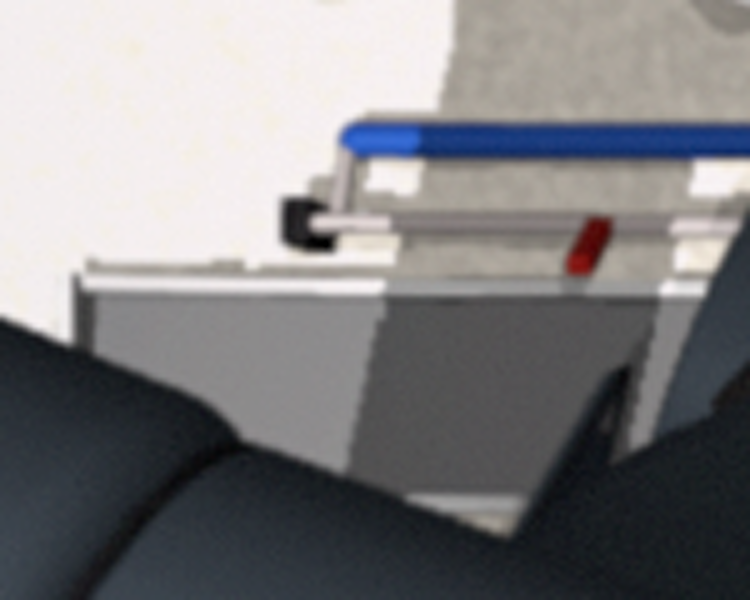

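```bash
python3 -m crank '[[[0,0,0,-0.007,0.001,-0.001,100],[0,0,0,-0.008,0,0,100],[0,0,0,-0.008,0,0,100],[0,0,0,-0.008,0,0,100],[0,0,0,-0.007,0,0,100]]]'
python3 - <<'E'
from h import *
plan((-120,-46,35))
for n in("side","top"):
    c=robot.camera(n);im=c["img"][:,:,::-1]; im=im[165:265,190:310] if n=="side" else im[190:310,80:230]
    cv2.imwrite(f"pics/{n}11.png",cv2.resize(cv2.convertScaleAbs(im,alpha=1.8),None,fx=5,fy=5,interpolation=cv2.INTER_CUBIC))
E
```

```text
time: 9.2
position: [0.538, -0.0413, 0.0355]
tool_rot: [-0.496, 0.504, -0.504, 0.496]
ft_force: [0.8, -4.5, 4.0]
grip_width: 0.0869
t 9.2 tcp [ 0.538  -0.0413  0.0355] lane [-125.6  -46.6   35.5] F [ 0.8 -4.5  4. ] w 0.0869
axes now
 [[-0.016 -0.     1.   ]
 [-1.     0.    -0.016]
 [-0.    -1.    -0.   ]] 
rot [ 0.02  0.25 -0.  ] shift mm in current axes [-5.6  0.5 -0.6] in final axes [-5.6  0.5 -0.6]
q [-0.28  0.72  1.79 -0.    0.63 -0.27]
```

View pics/side11.png

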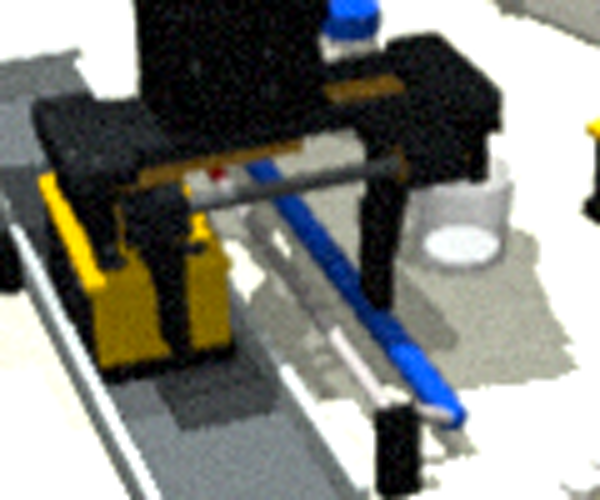

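View pics/top11.png

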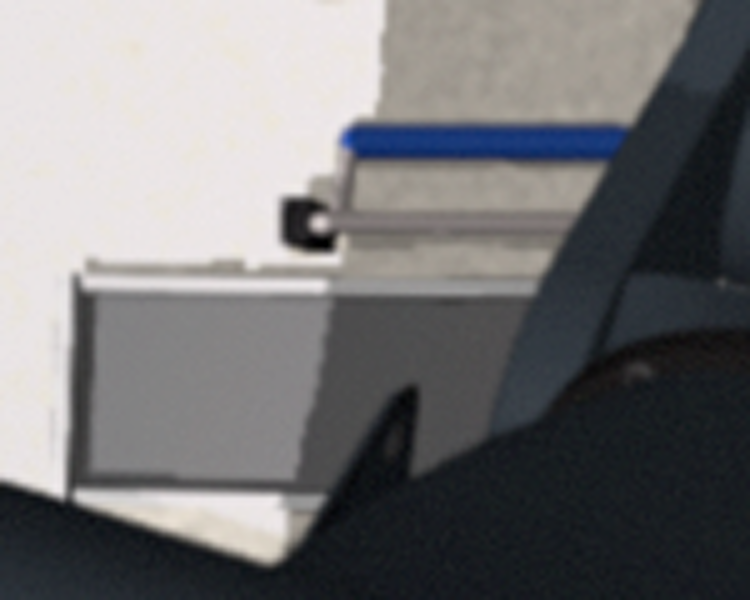

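```bash
python3 -m crank '[[[0,0,0,-0.007,0,0,100],[0,0,0,-0.008,0,0,100],[0,0,0,-0.008,0,0,100],[0,0,0,-0.008,0,0,100],[0,0,0,-0.007,0,0,100]]]'
python3 - <<'E'
from h import *
plan((-82,-46,35))
c=robot.camera("side");im=c["img"][150:265,180:310,::-1]
cv2.imwrite("pics/side12.png",cv2.resize(cv2.convertScaleAbs(im,alpha=1.8),None,fx=5,fy=5,interpolation=cv2.INTER_CUBIC))
E
```

```text
time: 9.93
position: [0.5386, -0.0033, 0.0354]
tool_rot: [-0.496, 0.504, -0.504, 0.496]
ft_force: [0.2, -1.8, 2.3]
grip_width: 0.0869
t 9.93 tcp [ 0.5386 -0.0033  0.0354] lane [-87.6 -46.5  35.4] F [ 0.2 -1.8  2.3] w 0.0869
axes now
 [[-0.016 -0.     1.   ]
 [-1.     0.    -0.016]
 [-0.    -1.    -0.   ]] 
rot [ 0.03  0.24 -0.01] shift mm in current axes [-5.6  0.4 -0.4] in final axes [-5.6  0.4 -0.5]
q [-0.21  0.72  1.79  0.    0.63 -0.2 ]
```

View pics/side12.png

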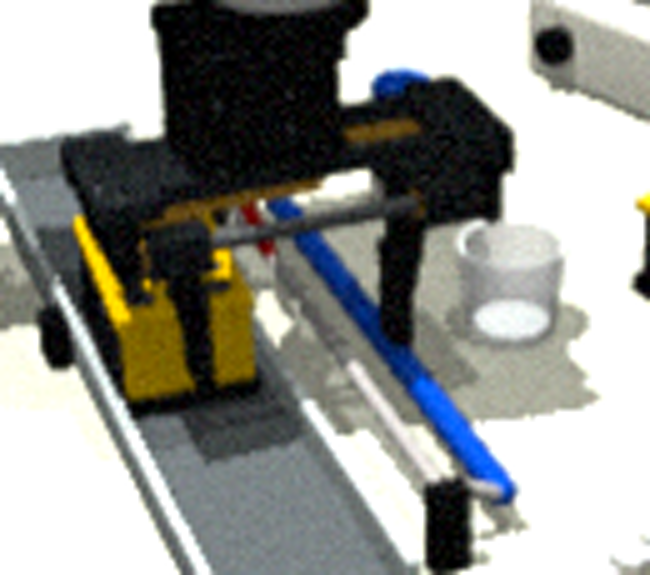

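Run:
```python
from h import *
L=np.load("L.npy");c=robot.camera("side")
for z in(27.4,80,90,100,110):print(z,((proj(c,l2w(L,[(-87.6,-93,z),(-87.6,-46,z),(-87.6-9.5,-46,z)]))-[180,150])*5).round().tolist())
```

```text
27.4 [[386.0, 334.0], [292.0, 353.0], [298.0, 363.0]]
80 [[383.0, 235.0], [287.0, 254.0], [294.0, 263.0]]
90 [[383.0, 216.0], [286.0, 235.0], [293.0, 243.0]]
100 [[382.0, 196.0], [285.0, 215.0], [292.0, 224.0]]
110 [[382.0, 177.0], [284.0, 195.0], [291.0, 204.0]]
```

```bash
python3 -m crank '[[[0,0,0,-0.007,0,0,100],[0,0,0,-0.008,0,0,100],[0,0,0,-0.008,0,0,100],[0,0,0,-0.008,0,0,100],[0,0,0,-0.007,0,0,100]]]'
python3 - <<'E'
from h import *
plan((-44,-46,35))
c=robot.camera("side");im=c["img"][130:245,160:290,::-1]
cv2.imwrite("pics/side13.png",cv2.resize(cv2.convertScaleAbs(im,alpha=1.8),None,fx=5,fy=5,interpolation=cv2.INTER_CUBIC))
E
```

```text
time: 10.65
position: [0.5393, 0.0346, 0.0355]
tool_rot: [-0.496, 0.504, -0.504, 0.496]
ft_force: [-0.2, -3.1, 1.6]
grip_width: 0.0867
t 10.65 tcp [0.5393 0.0346 0.0355] lane [-49.7 -46.4  35.5] F [-0.2 -3.1  1.6] w 0.0867
axes now
 [[-0.016 -0.     1.   ]
 [-1.     0.    -0.016]
 [-0.    -1.    -0.   ]] 
rot [ 0.01  0.25 -0.  ] shift mm in current axes [-5.7  0.5 -0.4] in final axes [-5.7  0.5 -0.4]
q [-0.14  0.72  1.78 -0.    0.64 -0.13]
```

View pics/side13.png

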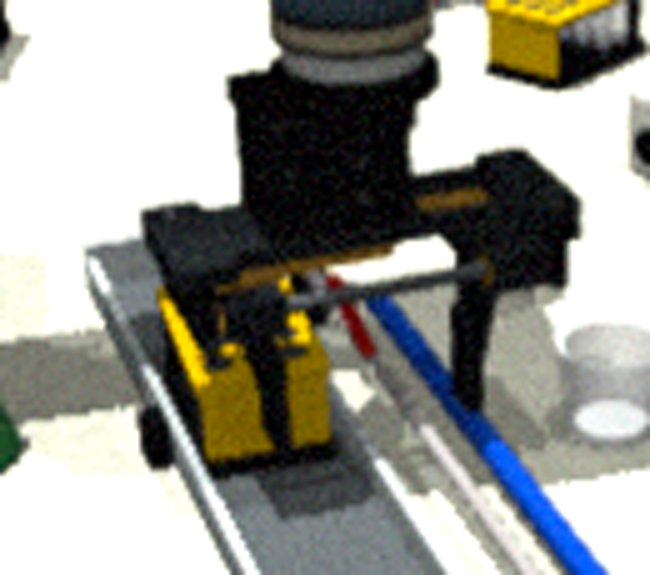

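```bash
python3 -m crank '[[[0,0,0,-0.006,0,0,100],[0,0,0,-0.006,0,0,100],[0,0,0,-0.006,0,0,100],[0,0,0,-0.006,0,0,100],[0,0,0,-0.004,0,0,100]]]'
python3 - <<'E'
from h import *
plan((12,-46,35))
c=robot.camera("side");im=c["img"][130:245,160:290,::-1]
cv2.imwrite("pics/side14.png",cv2.resize(cv2.convertScaleAbs(im,alpha=1.8),None,fx=5,fy=5,interpolation=cv2.INTER_CUBIC))
E
```

```text
time: 11.32
position: [0.5398, 0.0624, 0.0355]
tool_rot: [-0.496, 0.504, -0.504, 0.496]
ft_force: [0.3, -3.6, 1.7]
grip_width: 0.0868
t 11.32 tcp [0.5398 0.0624 0.0355] lane [-21.9 -46.4  35.5] F [ 0.3 -3.6  1.7] w 0.0868
axes now
 [[-0.016 -0.     1.   ]
 [-1.    -0.    -0.016]
 [ 0.    -1.    -0.   ]] 
rot [0.01 0.25 0.  ] shift mm in current axes [-33.9   0.5  -0.2] in final axes [-33.9   0.5  -0.4]
q [-0.09  0.72  1.78 -0.    0.64 -0.07]
```

View pics/side14.png

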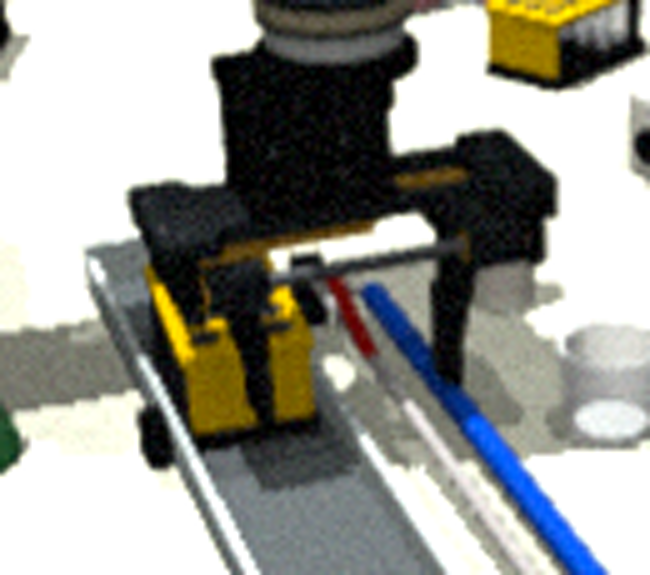

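```bash
python3 -m crank '[[[0,0,0,-0.007,0,0,100],[0,0,0,-0.007,0,0,100],[0,0,0,-0.007,0,0,100],[0,0,0,-0.007,0,0,100],[0,0,0,-0.006,0,0,100]]]'
python3 - <<'E'
from h import *
plan((14,-46,35))
c=robot.camera("side");im=c["img"][130:245,160:290,::-1]
cv2.imwrite("pics/side15.png",cv2.resize(cv2.convertScaleAbs(im,alpha=1.8),None,fx=5,fy=5,interpolation=cv2.INTER_CUBIC))
E
```

```text
time: 12.0
position: [0.5404, 0.0965, 0.0356]
tool_rot: [-0.496, 0.504, -0.504, 0.496]
ft_force: [-0.4, -3.1, 2.9]
grip_width: 0.0872
t 12.0 tcp [0.5404 0.0965 0.0356] lane [ 12.2 -46.2  35.6] F [-0.4 -3.1  2.9] w 0.0872
axes now
 [[-0.016 -0.     1.   ]
 [-1.    -0.    -0.016]
 [ 0.    -1.    -0.   ]] 
rot [0.01 0.25 0.  ] shift mm in current axes [-1.8  0.6 -0.2] in final axes [-1.8  0.6 -0.2]
q [-0.03  0.73  1.76 -0.    0.65 -0.01]
```

View pics/side15.png

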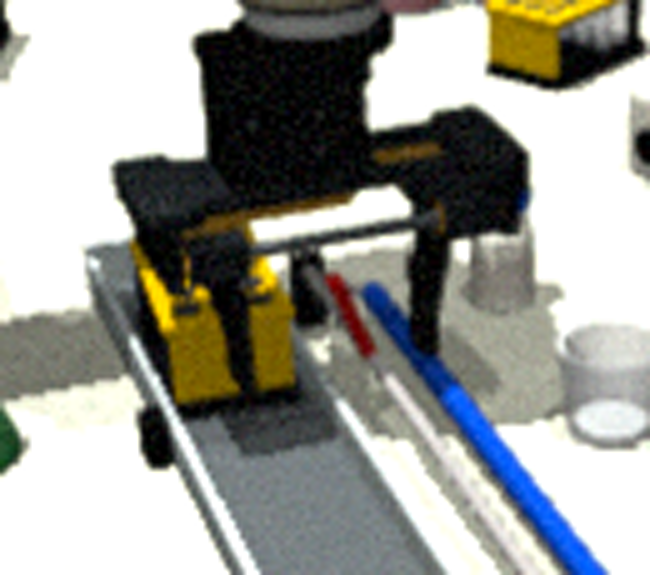

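```bash
python3 -m crank '[[[0,0,0,-0.005,0,0,100],[0,0,0,-0.004,0,0,100],[0,0,0,0,0,0,100],[0,0,0,0.004,0,0,100],[0,0,0,0.004,0,0,100]]]'
python3 - <<'E'
from h import *
plan((14,-46,35))
L=np.load("L.npy")
c=robot.camera("side");im=c["img"][130:245,160:290,::-1]
im=cv2.resize(cv2.convertScaleAbs(im,alpha=1.8),None,fx=5,fy=5,interpolation=cv2.INTER_CUBIC)
for x in(5,20,30):
  for y in(-30,30):
    for z in(8,59):
      p=(proj(c,l2w(L,(x,y,z)))[0]-[160,130]+.5)*5;cv2.circle(im,tuple(int(v) for v in p),3,(0,0,255) if x==5 else (255,0,0)if x==20 else(0,200,0),-1)
cv2.imwrite("pics/side16.png",im)
E
```

```text
time: 12.68
position: [0.5403, 0.0973, 0.0355]
tool_rot: [-0.496, 0.504, -0.504, 0.496]
ft_force: [0.6, 1.7, 2.2]
grip_width: 0.0869
t 12.68 tcp [0.5403 0.0973 0.0355] lane [ 13.  -46.1  35.5] F [0.6 1.7 2.2] w 0.0869
axes now
 [[-0.017 -0.     1.   ]
 [-1.     0.001 -0.017]
 [-0.001 -1.    -0.   ]] 
rot [ 0.01  0.23 -0.04] shift mm in current axes [-1.   0.5 -0.1] in final axes [-1.   0.5 -0.1]
q [-0.03  0.73  1.76  0.    0.65 -0.01]
```

View pics/side16.png

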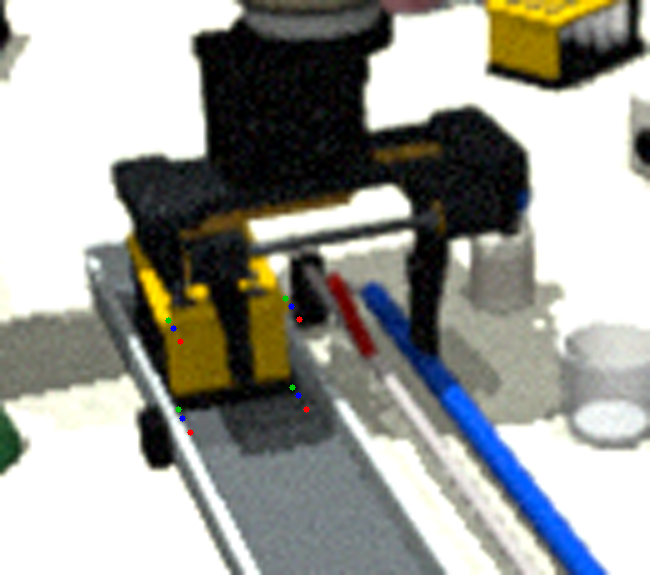

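```bash
python3 -m crank '[[[0,0,0,0,-0.006,0.001,100],[0,0,0,0,-0.008,0.001,100],[0,0,0,0,-0.008,-0.001,100],[0,0,0,0,-0.008,-0.003,100],[0,0,0,0,-0.006,-0.003,100]]]' && python3 -m crank '[[[0,0,0,0,-0.006,-0.003,100],[0,0,0,0,-0.012,0,100],[0,0,0,0,-0.03,0,100],[0,0,0,0,-0.05,0,100],[0,0,0,0,-0.05,0,100]]]'
python3 - <<'E'
from h import *
plan((14,-46,35))
c=robot.camera("side");im=c["img"][130:245,160:290,::-1]
cv2.imwrite("pics/side17.png",cv2.resize(cv2.convertScaleAbs(im,alpha=1.8),None,fx=5,fy=5,interpolation=cv2.INTER_CUBIC))
E
```

```text
time: 13.35
position: [0.5353, 0.0971, 0.0722]
tool_rot: [0.496, -0.504, 0.504, -0.496]
ft_force: [-0.8, 1.0, 0.8]
grip_width: 0.087
time: 13.98
position: [0.5323, 0.0971, 0.2213]
tool_rot: [-0.496, 0.504, -0.504, 0.496]
ft_force: [0.5, 0.1, 0.7]
grip_width: 0.0873
t 13.97 tcp [0.5323 0.0971 0.2213] lane [ 12.7 -38.1 221.3] F [0.5 0.1 0.7] w 0.0873
axes now
 [[-0.017 -0.     1.   ]
 [-1.     0.    -0.017]
 [-0.    -1.    -0.   ]] 
rot [ 0.    0.23 -0.  ] shift mm in current axes [ -1.3 186.3   7.9] in final axes [ -1.3 186.3   7.9]
q [-0.03  0.43  1.65  0.    1.06 -0.01]
```

View pics/side17.png

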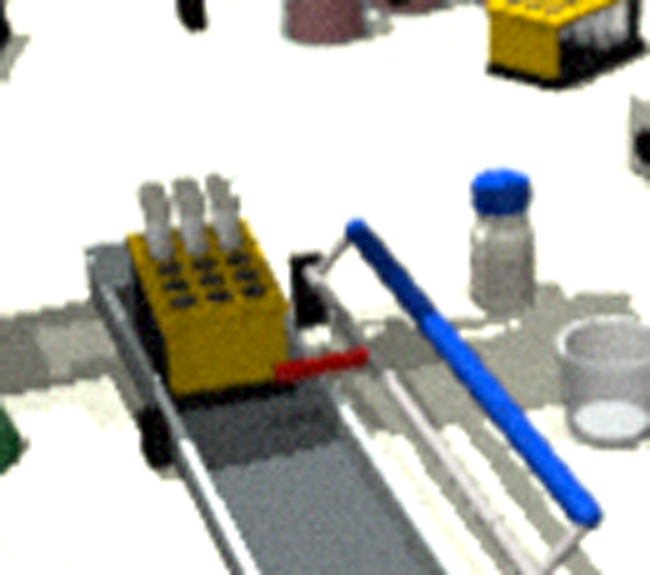

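```bash
python3 -m crank '[[[0,0,0,0.05,0,0,100],[0,0,0,0.06,0,0,100],[0,0,0,0.06,0,0,100],[0,0,0,0.06,0,0,100],[0,0,0,0.05,0,0,100]]]' && python3 -m crank '[[[0,0,0,0,0,0,100],[0,0,0,0,0,0,100],[0,0,0,0,0,0,100],[0,0,0,0,0,0,100],[0,0,0,0,0,0,100]]]'
python3 - <<'E'
from h import *
c=robot.camera("top");cv2.imwrite("pics/top18.png",cv2.convertScaleAbs(c["img"][:,:,::-1],alpha=1.4))
im=c["img"][195:310,85:345,::-1]
cv2.imwrite("pics/top18c.png",cv2.resize(cv2.convertScaleAbs(im,alpha=1.6),None,fx=3,fy=3,interpolation=cv2.INTER_CUBIC))
E
```

```text
time: 14.65
position: [0.5278, -0.1852, 0.2201]
tool_rot: [0.495, -0.504, 0.505, -0.496]
ft_force: [0.3, 1.3, -0.1]
grip_width: 0.0873
time: 15.28
position: [0.5279, -0.1819, 0.2196]
tool_rot: [-0.496, 0.504, -0.504, 0.496]
ft_force: [-0.2, 0.1, -0.0]
grip_width: 0.0865
```

View pics/top18.png

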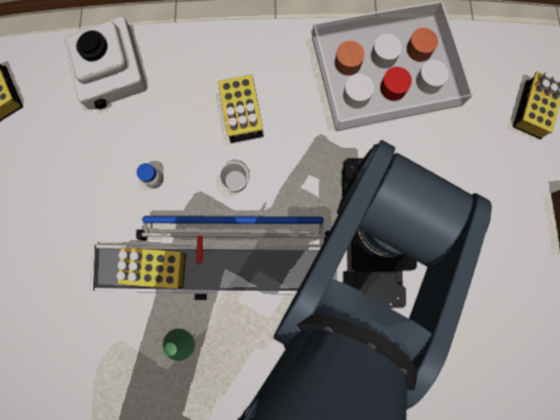

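View pics/top18c.png

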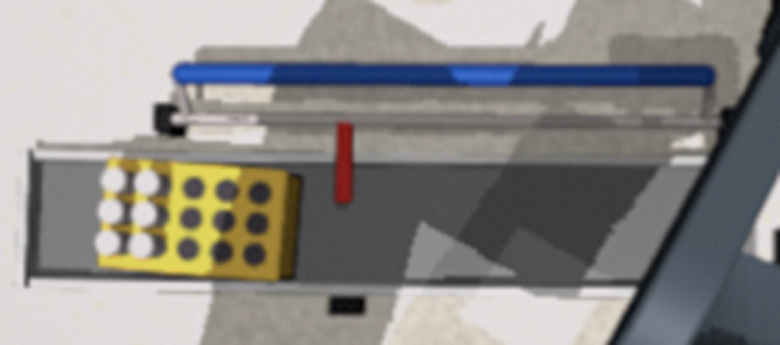

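Run:
```python
from h import *
L=np.load("L.npy");c=robot.camera("top")
rp=np.array([np.array(a)/3+[85,195]-1/3 for a in[(109,159),(288,173),(97,266),(280,279)]])
def g(x):
    C,s=np.cos(x[2]),np.sin(x[2])
    return (proj(c,l2w(L,[(x[0]+C*a*55-s*w*33,x[1]+s*a*55+C*w*33,59) for w in(-1,1) for a in(1,-1)]))-rp).ravel()
r=least_squares(g,[85,0,0],x_scale=[1,1,.02]);print(r.x,g(r.x).round(1))
```

```text
[ 8.64869010e+01  3.33239048e-01 -5.87850912e-02] [-0.2 -0.7  0.1 -1.   0.4  0.5 -0.3  1.1]
```

Rack at lane x 86 mm, y 0 and yaw −0.06 rad. The gate is shut, the bystanders haven't moved and the robot is clear.

```bash
python3 -c "
from rig import robot
print(robot.hand_in())"
```

```text
the job is handed in; nothing more can be done
None
```

I raised the gate by pressing the blue bar with one fingertip. While holding it up, I pushed the rack through with the other fingertip. I then backed off about 8 mm and lifted so the gate dropped shut behind the rack. I handed the job in at about 15 s of the 42 s allowed; no verdict is reported.

- **Rack:** my last top-camera fit puts it at lane x about 86 mm, y about 0 mm. It is turned about 0.06 rad against the lane axis (limit 0.2) and looks flat.
- **Gate:** the red arm lies level behind the rack. From the top picture I read about 1.17 rad when the gate was up. The arm hid that view during most of the push, so I relied on fingertip height (about 27.5 mm) and the side pictures there.
- **Bystanders and robot:** the flask, jar and cup appear where they were, and the hand is clear with forces near zero.
- **What went wrong:** on the first press the fingertip slipped off the far side of the bar, at about 7 N sideways. I lifted, re-aligned and pressed again following the bar's arc, and that worked.
- **Disagreement:** the side camera was off from my lane fit by about 2 mm.

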